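Lock the service cover with its quarter-turn fasteners

TASK

The aluminium service cover of the small drive enclosure beside the vice is sprung and stands ajar; close it up with the fingertips. At each of its two round quarter-turn fasteners in turn, set a fingertip (or both together) in the slot, push the cover down flat and, holding it down, turn the fastener clockwise a quarter turn to its stop, so that both end up locked and hold the cover shut. Lift nothing, do not pull the cover farther open, and leave the loose things around it where they are.

Things in the scene. Friction and masses are not known exactly. Their poses are not given: they have to be found in the camera images.
- drive_box: the enclosure, fixed: grey box 170 mm deep (x), 190 wide (y), 68 high. Origin: centre of its underside, on the bench; x points to its hinged rear, -x to its front edge, y left, z up. Fastener axes at x = -45 mm, y = +48 (left) and -48 mm (right). With the cover shut its top is at z = 72 mm, the slot floors at z = 74 mm, the bezel tops at 86 mm
- cover (a joint): angle of the aluminium cover about its rear hinge (x = +83, z = 70 mm of drive_box), rad: 0 = shut flat (hard stop), grows as the front rises. A spring holds it at about 0.16 (front edge 27 mm up); shutting it takes about 6 N down at a fastener, and it springs up again when let go unless a fastener is locked. Locked, it still rises by about 0.013
- left_fastener (a joint): turn of the left (+y) fastener, rad, clockwise from above: 0 = open, slot parallel to the cover's front edge; 1.571 = locked (hard stop), slot square to it. Starts at 0 to 0.4, stays where left; takes about 0.1 N m. A cam tongue under the cover swings beneath the box's front flange: from 0.7 on it turns only with the cover pressed flat, and turned too early it keeps the cover from shutting
- right_fastener (a joint): the same for the right (-y) fastener, same direction of turn
- left_slot (a point): centre of the left fastener's slot floor, on its axis. Round black head 58 mm across in a fixed steel bezel ring (68 mm outside, top 12 mm above the slot floor). The straight slot, 30 mm wide and 16 mm deep, runs right across the head (58 mm, ends closed by the bezel); its steel floor turns with the head. Frame turns with the head: y along the slot, x across, z out of the cover
- right_slot (a point): the same for the right fastener
- screwdriver: loose bystander: precision screwdriver 164 mm long lying in front of the enclosure; origin at its middle, underside
- tray: loose bystander: open black screw tray 62 x 95 x 15 mm, left of the enclosure; origin centre of underside
- parts_box: loose bystander: small parts box 38 x 59 x 20 mm, between the vice and the switch box; origin centre of underside
- magnifier: loose bystander: black stand magnifier 37 mm wide, 40 mm high, in front of the vice; origin centre of underside
- lens: loose bystander: black lens barrel 38 mm wide, 58 mm high, behind the vice; origin centre of underside

How it is judged:
By the outcome, as a careful person would: the job done as asked, in the order asked, and still so for the second after the job is handed in, with the robot touching nothing.
It also fails if it takes over 53 s, if anything falls off the work surface, if the arm or the gripper's body presses on something with over 40 N, if the wrist force passes 120 N, or if a joint passes its speed limit or range.

ROBOT

A 6-joint arm with a two-finger parallel gripper is mounted at the origin on a cart in front of the work surface, level with it; the furniture and walls round the work are solid. World frame = base frame: x ahead of the robot, y to its left, z up, the work surface at z = 0. Lengths are in mm, angles in rad, forces in N, time in s.
With the tool pointing down it reaches from about 300 to 775 mm from the base axis. Payload 14.6 kg.
Tool frame: the origin (TCP) lies on the mounting face of the last link; the fingertips stand 199 mm ahead of it and the grasp point (between the pads) lies 180 mm ahead of it; z points along the fingers, y is the line along which they close (so a half turn about z gives the same grasp; the last joint's range is limited). The gripper opens to 94 mm and grips with 3 to 60 N. Pads are 16 mm wide; open, the fingers measure 119 mm over their backs; the gripper's body (75 mm by 177 mm) begins 78 mm behind the grasp point.
Start: joints at [1.055, 0.3, 1.521, -0, 1.321, -0.067], TCP at [238.633, 495.525, 404.646] pointing down, gripper open.
Joint ranges: [-3.03, 3.03], [-0.79, 2.21], [0.23, 2.52], [-1.04, 4.18], [0, 3.07], [-2.55, 2.55]. Speed limits (rad/s): [2.22, 2.22, 2.57, 3.14, 3.14, 3.14].

INTERFACE

Orientations are given as [roll, pitch, yaw] about the fixed x, y, z axes, in that order (R = Rz(yaw) Ry(pitch) Rx(roll)).
In Python, from cell import manip gives the robot as it stands. The module is installed in compiled form; this text tells all that it offers.
- The arm moves only by the shell command python3 -m creep 'ROWS' [FORCE]. ROWS is a JSON object of lists of equal length, an entry for each row: "slide": the shift along the world's x, y, z in cm, a list of three; "turn": the turn about the world's z in rad; "claw": the opening, from 0 (shut) to 1 (fully open). A call has 1 to 8 rows; each row shifts and turns the commanded pose from where the row before left it; what a row does not reach is not made up. A row lasts 1/8 s, in which the tool goes at most 62.5 mm and 10.7 degrees, less where a joint would pass 70% of its speed; a pose out of reach is approached as far as the arm can. A call with a gripper value outside its range is refused whole. The fingers move at their own pace and stop on an object; FORCE is the grip in N (left out, the last holds). Time passes only in rows, so rows that do not move let the fingers close. It gives the time, the measured TCP pose, the force, the opening and the grip force at its end, in the units of the state.
- manip.read_state(): the state, without advancing time (a new reading comes with each control period).
- manip.camera(name): name is "scene" or "top" or "wrist"; returns (picture, depth): 420x560x3 uint8, red, green, blue; 420x560 float32, mm along the optical axis (not along the pixel's ray), 0 where there is no reading.
- manip.calibration(name): a dict with "intrinsics" (3x3 intrinsics, pixels), "pose" (4x4, takes a point from camera to world coordinates). Camera axes: x right, y up, looking along -z (the intrinsics and any distortion apply to the point x, -y, -z); pixel columns grow to the right and rows downward; lengths in mm; the calibration is good to about 2 mm. The wrist camera is an equidistant fisheye: a pixel r from the principal point sees the ray r / f radians off the axis. A picture is of the moment at which its call begins: read the wrist's pose just before it. calibration takes no time and is no camera call; for the wrist camera it gives the pose at the moment of the call.
- manip.sign_off(): hands the job in; it is judged then, once.
Trained networks look in the newest picture that a camera, given by its name, has taken for a name from the list of things; names that differ only in an ending like _2 or _b are one class to them, and where a whole thing is asked for, a point or a joint stands for the part that bears it (a point fixed in the world has none). Each returns a list of dicts, best first, with "score" (0 to 1); they miss things now and then, are a little off and sometimes report something else, mostly with a low value. They report only what shows in the picture. A call takes as long as a camera call.
- manip.cut_out(query, camera): "mask" (420x560 bool, what is visible of it) and "position" ([column, row] in pixels, amid what is visible of it).
The state is a dict: "clock": time; "joints": joint angles; "qd": joint speeds; "effort": joint torques, N m; "eef_pos": TCP position; "eef_rot": TCP orientation; "wrist_force": force on the tool from outside, world axes, zero at the start; "moment": the same for the moment, N m; "finger_gap": finger opening in mm; "finger_force": force on a finger pad.
Only numpy, scipy, OpenCV 4.12 (cv2) and the standard library are available. Lean on these libraries where they do the work, as an engineer would, in place of code of your own. Each camera call takes 0.05 s, during which the arm holds its last target. There are 200 camera calls.

## Working session

There is one attempt and no reset: what is moved stays moved. The work goes in short steps, Python scripts to look and compute and a shell command to move; the robot and the scene stay as the last step left them, time stands still between calls to the robot, and variables do not carry over. Pictures are saved under pics/ and viewed, at most 10 in all, crops included, and the job is handed in when it is done.

```bash
mkdir -p pics
cat > h.py <<'E'
import numpy as np, cv2
from cell import manip
def pts(cam,depth,mask):
    c=manip.calibration(cam);K=np.array(c["intrinsics"]);T=np.array(c["pose"])
    v,u=np.nonzero(mask&(depth>0));d=depth[v,u]
    x=(u-K[0,2])/K[0,0];y=(v-K[1,2])/K[1,1]
    if cam=="wrist":
        r=np.hypot(x,y);s=np.where(r>1e-6,np.tan(r)/np.maximum(r,1e-6),1);x=x*s;y=y*s
    P=np.c_[x*d,-y*d,-d]
    return P@T[:3,:3].T+T[:3,3],u,v
E
python3 - <<'E'
from h import *
s=manip.read_state();print(s["clock"],s["eef_pos"],s["eef_rot"],s["finger_gap"])
for cam in("top","scene"):
    im,d=manip.camera(cam);cv2.imwrite(f"pics/{cam}0.png",im[:,:,::-1])
    for q in("drive_box","left_slot","right_slot","cover"):
        for r in manip.cut_out(q,cam)[:3]:
            P,_,_=pts(cam,d,r["mask"])
            print(cam,q,round(r["score"],2),np.round(r["position"]),r["mask"].sum(),np.round(np.median(P,0)) if len(P) else None, np.round(np.percentile(P,[2,98],axis=0)).tolist() if len(P) else None)
E
```

```text
0.0 [238.6148952  495.50588551 404.08790029] [-3.14044301e+00 -6.65542025e-05  2.69279005e+00] 93.88202131132294
top drive_box 0.71 [244. 215.] 7059 [501. 361.  87.] [[426.0, 269.0, 31.0], [594.0, 454.0, 114.0]]
top left_slot 0.84 [223. 225.] 557 [477. 411.  99.] [[448.0, 386.0, 91.0], [501.0, 436.0, 117.0]]
top right_slot 0.96 [269. 224.] 534 [471. 315.  98.] [[444.0, 290.0, 91.0], [494.0, 340.0, 117.0]]
top cover 0.94 [246. 213.] 6586 [507. 361.  88.] [[428.0, 268.0, 72.0], [593.0, 454.0, 114.0]]
top cover 0.17 [331. 180.] 257 [559. 152.  55.] [[548.0, 135.0, 5.0], [577.0, 166.0, 62.0]]
scene drive_box 0.62 [250. 226.] 4014 [512. 424.  77.] [[425.0, 274.0, 12.0], [594.0, 465.0, 111.0]]
scene right_slot 0.63 [292. 209.] 281 [480. 315. 102.] [[374.0, 287.0, 91.0], [494.0, 408.0, 208.0]]
scene cover 0.57 [255. 216.] 2569 [529. 375.  83.] [[433.0, 271.0, 72.0], [593.0, 459.0, 112.0]]
```

View pics/top0.png

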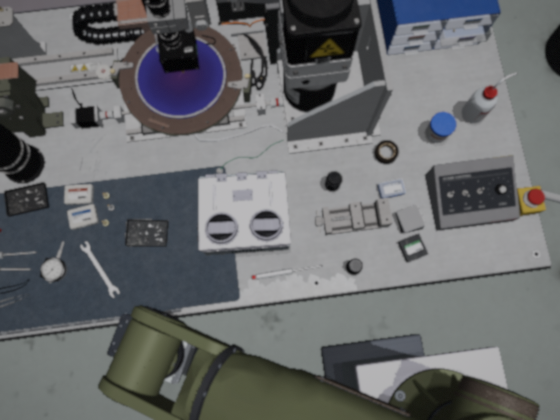

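View pics/scene0.png

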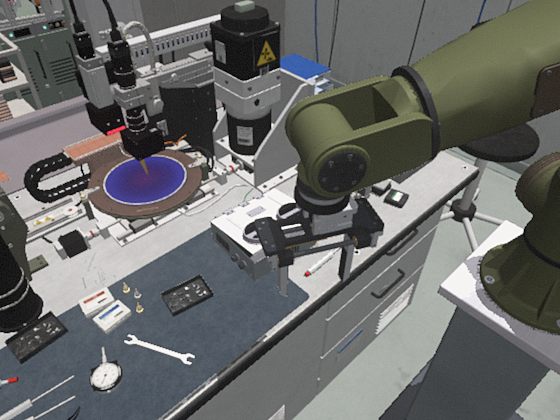

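The top view shows the cover with its two fasteners at about (222,227) and (267,225), and the box turned slightly clockwise. The scene view shows the gripper in front of the box. I'll move above the point midway between the fasteners and look with the wrist camera.

```bash
python3 -m creep '{"slide":[[3.5,-2,0],[4,-2.2,0],[4,-2.2,0],[4,-2.2,0],[3.5,-2.2,0],[2.5,-1.5,0],[0,0,0]],"turn":[0.06,0.06,0.06,0.06,0.06,0.06,0.03],"claw":[0.26,0.26,0.26,0.26,0.26,0.26,0.26]}' 10
python3 - <<'E'
from h import *
cam="wrist"
im,d=manip.camera(cam);cv2.imwrite("pics/w1.png",im[:,:,::-1])
for q in("left_slot","right_slot","cover"):
    for r in manip.cut_out(q,cam)[:2]:
        P,_,_=pts(cam,d,r["mask"])
        print(q,round(r["score"],2),np.round(r["position"]),r["mask"].sum(),np.round(np.median(P,0)),np.round(np.percentile(P,[2,98],axis=0)).tolist())
E
```

```text
clock: 1.38
eef_pos: [454.8, 371.6, 404.3]
eef_rot: [-3.141, -0.0, 3.082]
wrist_force: [-0.3, 1.3, -0.3]
finger_gap: 27.3
finger_force: 0.0
left_slot 0.6 [321. 218.] 2384 [471. 417.  96.] [[446.0, 388.0, 92.0], [495.0, 439.0, 115.0]]
right_slot 0.58 [214. 222.] 2632 [467. 317.  97.] [[440.0, 293.0, 92.0], [492.0, 343.0, 115.0]]
cover 0.96 [268. 215.] 18403 [465. 368.  96.] [[424.0, 274.0, 79.0], [549.0, 459.0, 114.0]]
cover 0.4 [ 53. 249.] 302 [522.  45.  15.] [[417.0, -2.0, 0.0], [547.0, 303.0, 303.0]]
```

View pics/w1.png

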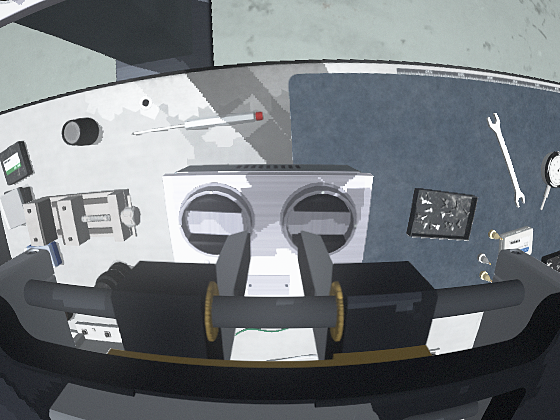

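The wrist view shows both heads, the left one at (320,218) and the right one at (215,220). The light slot floors run roughly along y, with dark head segments on either side. Next I'll fit the centres and slot angles from depth.

```bash
cat > fit.py <<'E'
from h import *
im,d=manip.camera("wrist")
P,u,v=pts("wrist",d,np.ones(d.shape,bool)); col=im[v,u].astype(float).mean(1)
Lc,Rc=np.array([471,414]),np.array([467,317])
# plane of cover: points far from fasteners
a=(P[:,0]>425)&(P[:,0]<560)&(P[:,1]>280)&(P[:,1]<450)&(P[:,2]>65)&(P[:,2]<120)
b=a&(np.hypot(*(P[:,:2]-Lc).T)>38)&(np.hypot(*(P[:,:2]-Rc).T)>38)
Q=P[b];w=np.ones(len(Q),bool)
for _ in range(15):
    A=np.c_[Q[:,:2],np.ones(len(Q))];c=np.linalg.lstsq(A[w],Q[w,2],rcond=None)[0];r=Q[:,2]-A@c;w=abs(r)<max(1.5,1.5*np.median(abs(r)))
print("plane",c,w.sum())
h=P[:,2]-np.c_[P[:,:2],np.ones(len(P))]@c
for n,C in(("L",Lc),("R",Rc)):
    m=a&(np.hypot(*(P[:,:2]-C).T)<42)
    print(n,np.histogram(h[m],bins=np.arange(-3,24,1.5)))
    t=m&(h>9)&(h<26)
    (cx,cy),rad=cv2.minEnclosingCircle(P[t,:2].astype(np.float32)); print(" ring",cx,cy,rad, np.percentile(P[t,:2],[1,99],axis=0).round(1).tolist())
    f=m&(h>0)&(h<5)&(np.hypot(P[:,0]-cx,P[:,1]-cy)<30)
    print(" floor",f.sum(),cv2.minAreaRect(P[f,:2].astype(np.float32)))
    X=P[f,:2]-P[f,:2].mean(0);e,V=np.linalg.eigh(X.T@X);print(P[f].mean(0).round(1),"dir",np.arctan2(V[1,1],V[0,1])%np.pi)
E
python3 fit.py
```

```text
plane [-1.62080843e-01  9.76918294e-03  1.64900805e+02] 6293
L (array([  24,  499,  943, 1162,  188,   79,   68,   92,  100,   89,  237,
        503,  136,  319,  405,   28,    0]), array([-3. , -1.5,  0. ,  1.5,  3. ,  4.5,  6. ,  7.5,  9. , 10.5, 12. ,
       13.5, 15. , 16.5, 18. , 19.5, 21. , 22.5]))
 ring 474.7039489746094 412.6434631347656 34.238380432128906 [[442.2, 379.9], [503.7, 444.5]]
 floor 1336 ((475.6637878417969, 412.50079345703125), (31.54779624938965, 59.281715393066406), 0.9158713817596436)
[476.5 413.1  93.9] dir 1.4598904859289217
R (array([   7,  446,  907, 1125,  166,   91,   80,   98,   97,  127,  229,
        472,  145,  410,  497,   37,    0]), array([-3. , -1.5,  0. ,  1.5,  3. ,  4.5,  6. ,  7.5,  9. , 10.5, 12. ,
       13.5, 15. , 16.5, 18. , 19.5, 21. , 22.5]))
 ring 469.27093505859375 316.2013244628906 34.21609115600586 [[436.6, 284.6], [500.8, 349.3]]
 floor 1342 ((466.1751708984375, 316.095458984375), (58.48894500732422, 35.37821578979492), 83.99567413330078)
[471.  314.8  93.7] dir 1.4914309650075355
```

Run:
```python
import cv2
im=cv2.imread("pics/w1.png")[160:280,150:390];cv2.imwrite("pics/w1c.png",cv2.resize(im,None,fx=3.3,fy=3.3,interpolation=cv2.INTER_CUBIC))
```

```text
(no output)
```

View pics/w1c.png

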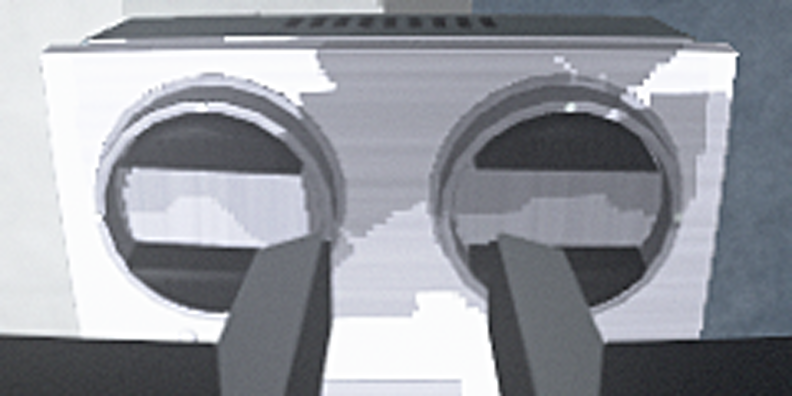

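```bash
python3 -m creep '{"slide":[[0.8,2,0],[1,2,0],[0,0,-4],[0,0,-3],[0,0,-1],[0,0,0],[0,0,0]],"turn":[0,0,0,0,0,0,0],"claw":[0.23,0.23,0.23,0.23,0.23,0.23,0.23]}' 10
python3 - <<'E'
from h import *
im,d=manip.camera("wrist");cv2.imwrite("pics/w2.png",im[:,:,::-1])
s=manip.read_state();print(s["eef_pos"],s["eef_rot"],s["finger_gap"])
E
```

```text
clock: 2.5
eef_pos: [471.6, 412.7, 326.2]
eef_rot: [3.14, 0.002, 3.083]
wrist_force: [0.8, 0.2, -0.3]
finger_gap: 21.6
finger_force: 0.0
[471.67244227 412.67431768 326.10868254] [3.14019140e+00 1.57240865e-03 3.08281044e+00] 21.775236762618164
```

View pics/w2.png

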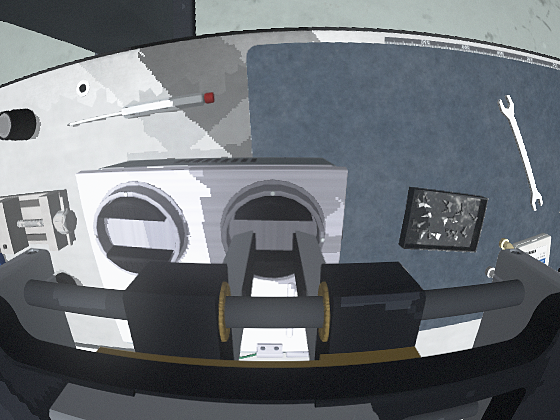

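The fingertips at (275,240) are centred over the left slot. I'll descend.

```bash
python3 -m creep '{"slide":[[0,0,-1.5],[0,0,-1.2],[0,0,-0.8],[0,0,0]],"turn":[0,0,0,0],"claw":[0.23,0.23,0.23,0.23]}'
python3 -m creep '{"slide":[[0,0,-0.6],[0,0,-0.5],[0,0,-0.4],[0,0,0]],"turn":[0,0,0,0],"claw":[0.23,0.23,0.23,0.23]}'
```

```text
clock: 3.05
eef_pos: [471.6, 412.5, 288.9]
eef_rot: [-3.141, -0.001, 3.083]
wrist_force: [-0.3, -0.0, 2.1]
finger_gap: 21.5
finger_force: 0.8
clock: 3.55
eef_pos: [471.5, 412.7, 274.5]
eef_rot: [3.141, -0.0, 3.083]
wrist_force: [-4.6, 1.8, 5.8]
finger_gap: 21.4
finger_force: 2.7
```

```bash
python3 -m creep '{"slide":[[0,0,-0.15],[0,0,-0.15],[0,0,0]],"turn":[0,0,0],"claw":[0.23,0.23,0.23]}'
```

```text
clock: 3.92
eef_pos: [471.5, 412.7, 273.2]
eef_rot: [3.141, 0.0, 3.083]
wrist_force: [-8.5, -3.3, 18.3]
finger_gap: 21.6
finger_force: 9.0
```

```bash
python3 -m creep '{"slide":[[0,0,-0.05],[0,0,0],[0,0,0],[0,0,0],[0,0,0],[0,0,0],[0,0,0]],"turn":[-0.12,-0.12,-0.12,-0.12,-0.12,-0.12,0],"claw":[0.23,0.23,0.23,0.23,0.23,0.23,0.23]}'
python3 -c "
from cell import manip
print(manip.read_state()['moment'])"
```

```text
clock: 4.8
eef_pos: [471.6, 412.4, 273.1]
eef_rot: [3.141, 0.0, 2.361]
wrist_force: [-9.6, -8.1, 22.0]
finger_gap: 21.5
finger_force: 11.1
[-1.48229008  1.94184219 -0.0230637 ]
```

```bash
python3 -m creep '{"slide":[[0,0,0],[0,0,0],[0,0,0],[0,0,0],[0,0,0],[0,0,0],[0,0,0]],"turn":[-0.12,-0.12,-0.12,-0.12,-0.12,-0.12,0],"claw":[0.23,0.23,0.23,0.23,0.23,0.23,0.23]}'
python3 -c "
from cell import manip
print(manip.read_state()['moment'])"
```

```text
clock: 5.68
eef_pos: [471.7, 412.3, 273.2]
eef_rot: [3.141, 0.0, 1.641]
wrist_force: [-8.7, -8.9, 22.4]
finger_gap: 21.6
finger_force: 11.2
[-1.75422767  1.84648544 -0.02469881]
```

```bash
python3 -m creep '{"slide":[[0,0,0],[0,0,0],[0,0,0],[0,0,0],[0,0,0]],"turn":[-0.12,-0.12,-0.12,-0.1,0],"claw":[0.23,0.23,0.23,0.23,0.23]}'
python3 - <<'E'
from h import *
im,d=manip.camera("wrist");cv2.imwrite("pics/w3.png",im[:,:,::-1])
print(manip.read_state()['moment'])
im,d=manip.camera("top");cv2.imwrite("pics/t3.png",cv2.resize(im[170:270,180:310,::-1],None,fx=5,fy=5,interpolation=cv2.INTER_CUBIC))
E
```

```text
clock: 6.3
eef_pos: [472.0, 412.3, 273.2]
eef_rot: [3.14, -0.001, 1.182]
wrist_force: [-5.4, -7.3, 20.3]
finger_gap: 21.5
finger_force: 24.8
[-1.43464694  1.14579159  0.67869941]
```

View pics/w3.png

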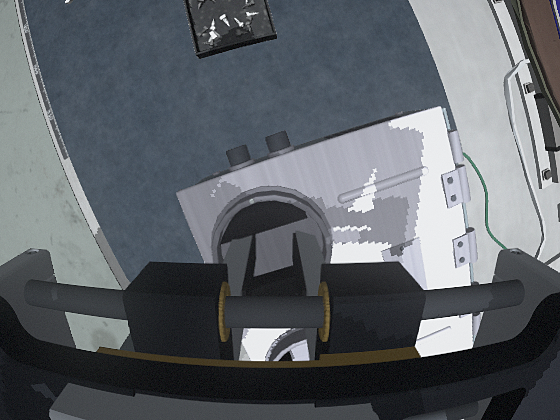

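The moment of 0.68 N·m shows the left fastener is at its stop, and the slot now runs along the box's x. I'll back off within the play, lift and move to the right fastener.

```bash
python3 -m creep '{"slide":[[0,0,0],[0,0,0],[0,0,0],[0,0,1],[0,0,3],[0,0,3],[0,0,0]],"turn":[0.12,0.12,0.08,0,0,0,0],"claw":[0.23,0.23,0.23,0.23,0.23,0.23,0.23]}'
python3 -m creep '{"slide":[[0,-2,0],[0,-2,0],[-0.2,-2,0],[-0.2,-2,0],[-0.2,-1.6,0],[0,0,0],[0,0,0],[0,0,0]],"turn":[0.17,0.17,0.17,0.17,0.17,0.17,0.17,0.17],"claw":[0.23,0.23,0.23,0.23,0.23,0.23,0.23,0.23]}'
python3 -m creep '{"slide":[[0,0,0],[0,0,0],[0,0,0]],"turn":[0.1,0.1,0],"claw":[0.23,0.23,0.23]}'
python3 - <<'E'
from h import *
im,d=manip.camera("wrist");cv2.imwrite("pics/w4.png",im[:,:,::-1])
P,u,v=pts("wrist",d,np.ones(d.shape,bool))
for n,C in(("L",(470.6,412.9)),("R",(465.2,316.4))):
    m=(np.hypot(P[:,0]-C[0],P[:,1]-C[1])<40)&(P[:,2]>82)&(P[:,2]<95)
    print(n,cv2.minEnclosingCircle(P[m,:2].astype(np.float32)),np.median(P[m,2]))
    f=(np.hypot(P[:,0]-C[0],P[:,1]-C[1])<28)&(P[:,2]>68)&(P[:,2]<79)
    print(cv2.minAreaRect(P[f,:2].astype(np.float32)),P[f].mean(0))
E
```

```text
clock: 7.28
eef_pos: [471.8, 412.5, 343.2]
eef_rot: [3.139, -0.002, 1.502]
wrist_force: [0.0, -0.7, -0.4]
finger_gap: 22.0
finger_force: 0.0
clock: 8.28
eef_pos: [465.6, 316.3, 339.8]
eef_rot: [-3.14, -0.001, 2.868]
wrist_force: [-0.6, 0.0, 0.1]
finger_gap: 21.8
finger_force: 0.0
clock: 8.65
eef_pos: [465.6, 316.4, 340.0]
eef_rot: [-3.141, -0.001, 3.062]
wrist_force: [0.3, -0.1, -0.4]
finger_gap: 21.5
finger_force: 0.0
L ((471.4759826660156, 412.6399841308594), 34.458431243896484) 89.08501105854333
((470.9194641113281, 414.8411560058594), (54.434242248535156, 28.41828727722168), 11.335280418395996) [470.1099429  414.9438857   75.65093874]
R ((465.47265625, 317.02923583984375), 33.87432098388672) 90.14291591354305
((467.9012756347656, 316.2848205566406), (55.643943786621094, 27.317110061645508), 83.99394989013672) [467.1999494  316.12576785  75.50479216]
```

View pics/w4.png

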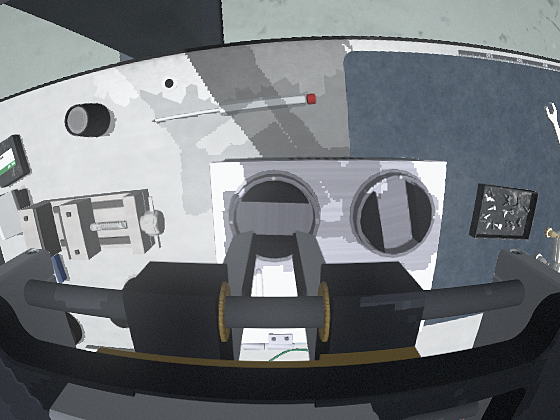

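The cover is held. But the left slot, at (394,215), measures about 1.32 rad: turning back under load dragged it off its stop. I'll redo the left one now, and this time take the load off before backing away.

```bash
python3 -m creep '{"slide":[[0,2,0],[0.2,2,0],[0.2,2,0],[0.2,2,0],[0,1.6,0],[0,0,0],[0,0,0],[0,0,0]],"turn":[-0.17,-0.17,-0.17,-0.17,-0.17,-0.17,-0.17,-0.1],"claw":[0.23,0.23,0.23,0.23,0.23,0.23,0.23,0.23]}'
python3 -m creep '{"slide":[[0,0,-2],[0,0,-2.5],[0,0,-1],[0,0,-0.8],[0,0,0]],"turn":[0,0,0,0,0],"claw":[0.23,0.23,0.23,0.23,0.23]}'
python3 -m creep '{"slide":[[0,0,-0.4],[0,0,-0.2],[0,0,0]],"turn":[0,0,0],"claw":[0.23,0.23,0.23]}'
```

```text
clock: 9.7
eef_pos: [471.6, 412.5, 340.5]
eef_rot: [-3.141, 0.0, 1.766]
wrist_force: [0.0, -0.3, 0.0]
finger_gap: 21.9
finger_force: 0.0
clock: 10.32
eef_pos: [471.7, 412.5, 278.1]
eef_rot: [-3.141, 0.0, 1.772]
wrist_force: [-0.2, -0.4, 0.6]
finger_gap: 21.3
finger_force: 0.0
clock: 10.7
eef_pos: [471.8, 412.6, 273.4]
eef_rot: [3.14, -0.001, 1.773]
wrist_force: [-0.9, -0.7, 8.9]
finger_gap: 21.6
finger_force: 4.1
```

```bash
python3 -m creep '{"slide":[[0,0,-0.1],[0,0,0],[0,0,0],[0,0,0],[0,0,0],[0,0,0],[0,0,0]],"turn":[0,-0.12,-0.12,-0.12,-0.12,-0.12,0],"claw":[0.23,0.23,0.23,0.23,0.23,0.23,0.23]}'
python3 -c "
from cell import manip
print(manip.read_state()['moment'])"
```

```text
clock: 11.58
eef_pos: [471.7, 412.4, 273.3]
eef_rot: [3.14, -0.001, 1.172]
wrist_force: [-5.9, -7.7, 17.9]
finger_gap: 22.0
finger_force: 26.4
[-1.52156893  1.2127663   0.82140809]
```

```bash
python3 -m creep '{"slide":[[0,0,0.12],[0,0,0.05],[0,0,0],[0,0,0]],"turn":[0,0,0.04,0],"claw":[0.23,0.23,0.23,0.23]}'
python3 -c "
from cell import manip
print(manip.read_state()['moment'])"
```

```text
clock: 12.08
eef_pos: [471.8, 412.3, 273.7]
eef_rot: [3.141, -0.0, 1.213]
wrist_force: [-0.8, -3.3, 5.7]
finger_gap: 21.3
finger_force: 11.3
[-0.69704966  0.19047603  0.20254269]
```

```bash
python3 -m creep '{"slide":[[0,0,0.1],[0,0,0.4],[0,0,0],[0,0,0],[0,0,0],[0,0,2.5],[0,0,3.2],[0,0,0]],"turn":[0.02,0,0.1,0.1,0.08,0,0,0],"claw":[0.23,0.23,0.23,0.23,0.23,0.23,0.23,0.23]}'
python3 -m creep '{"slide":[[0,-2,0],[0,-2,0],[-0.2,-2,0],[-0.2,-2,0],[-0.2,-1.6,0],[0,0,0],[0,0,0],[0,0,0]],"turn":[0.17,0.17,0.17,0.17,0.17,0.17,0.17,0.17],"claw":[0.23,0.23,0.23,0.23,0.23,0.23,0.23,0.23]}'
python3 -m creep '{"slide":[[0,0,0],[0,0,0],[0,0,0]],"turn":[0.1,0.1,0],"claw":[0.23,0.23,0.23]}'
cat > chk.py <<'E'
from h import *
im,d=manip.camera("wrist")
P,u,v=pts("wrist",d,np.ones(d.shape,bool))
for n,C in(("L",(470.9,412.7)),("R",(465.4,316.6))):
    f=(np.hypot(P[:,0]-C[0],P[:,1]-C[1])<28)&(P[:,2]>68)&(P[:,2]<79)
    (c,(w,h),a)=cv2.minAreaRect(P[f,:2].astype(np.float32)); a=np.radians(a if w>h else a+90)
    print(n,c,w,h,"turn",1.515-a)
E
python3 chk.py
```

```text
clock: 13.08
eef_pos: [471.6, 412.8, 337.3]
eef_rot: [3.139, -0.003, 1.513]
wrist_force: [-0.4, -0.7, 0.4]
finger_gap: 21.9
finger_force: 0.0
clock: 14.08
eef_pos: [465.4, 316.5, 333.8]
eef_rot: [-3.141, -0.001, 2.878]
wrist_force: [-0.8, 0.0, 0.7]
finger_gap: 21.5
finger_force: 0.0
clock: 14.45
eef_pos: [465.5, 316.5, 334.0]
eef_rot: [-3.141, -0.001, 3.072]
wrist_force: [-0.3, 0.5, 0.5]
finger_gap: 21.7
finger_force: 0.0
L (470.9296569824219, 415.89947509765625) 27.20314598083496 55.047760009765625 turn -1.6124426129279297
R (467.93328857421875, 316.29229736328125) 55.44974899291992 27.21431541442871 turn 0.05617162070557735
```

The left fastener now reads about 1.53 rad, which is locked within measurement error. Now the right one.

```bash
python3 -m creep '{"slide":[[0,0,-2],[0,0,-2],[0,0,-1],[0,0,-0.7],[0,0,0]],"turn":[0,0,0,0,0],"claw":[0.23,0.23,0.23,0.23,0.23]}'
python3 -m creep '{"slide":[[0,0,-0.3],[0,0,-0.15],[0,0,-0.1],[0,0,0]],"turn":[0,0,0,0],"claw":[0.23,0.23,0.23,0.23]}'
```

```text
clock: 15.12
eef_pos: [465.6, 316.6, 277.7]
eef_rot: [-3.141, -0.0, 3.072]
wrist_force: [-0.4, 0.8, 0.4]
finger_gap: 21.8
finger_force: 0.0
clock: 15.62
eef_pos: [465.7, 316.6, 273.4]
eef_rot: [3.141, 0.001, 3.073]
wrist_force: [-2.6, -0.8, 8.6]
finger_gap: 21.7
finger_force: 4.1
```

```bash
python3 -m creep '{"slide":[[0,0,-0.12],[0,0,0],[0,0,0],[0,0,0],[0,0,0],[0,0,0],[0,0,0],[0,0,0]],"turn":[0,-0.12,-0.12,-0.12,-0.12,-0.12,-0.12,-0.12],"claw":[0.23,0.23,0.23,0.23,0.23,0.23,0.23,0.23]}'
python3 -m creep '{"slide":[[0,0,0],[0,0,0],[0,0,0],[0,0,0],[0,0,0],[0,0,0],[0,0,0],[0,0,0]],"turn":[-0.12,-0.12,-0.12,-0.12,-0.12,-0.12,-0.12,0],"claw":[0.23,0.23,0.23,0.23,0.23,0.23,0.23,0.23]}'
python3 -c "
from cell import manip
print(manip.read_state()['moment'])"
```

```text
clock: 16.62
eef_pos: [465.8, 316.3, 273.2]
eef_rot: [3.141, 0.001, 2.229]
wrist_force: [-7.7, -8.7, 20.9]
finger_gap: 21.7
finger_force: 10.5
clock: 17.62
eef_pos: [466.1, 316.7, 273.3]
eef_rot: [3.139, -0.002, 1.391]
wrist_force: [-1.8, -2.4, 16.5]
finger_gap: 21.7
finger_force: 8.0
[-0.53790284  0.42350027 -0.07622354]
```

```bash
python3 -m creep '{"slide":[[0,0,0],[0,0,0],[0,0,0]],"turn":[-0.12,-0.1,0],"claw":[0.23,0.23,0.23]}'
python3 -c "
from cell import manip
print(manip.read_state()['moment'])"
```

```text
clock: 18.0
eef_pos: [465.9, 316.5, 273.2]
eef_rot: [3.139, -0.001, 1.173]
wrist_force: [-4.3, -6.4, 20.4]
finger_gap: 22.0
finger_force: 25.8
[-1.24695507  0.91878783  0.87489819]
```

The right fastener is at its stop too. I'll use the same gentle release, then back away and check.

```bash
python3 -m creep '{"slide":[[0,0,0.12],[0,0,0.05],[0,0,0],[0,0,0]],"turn":[0,0,0.04,0],"claw":[0.23,0.23,0.23,0.23]}'
python3 -m creep '{"slide":[[0,0,0.1],[0,0,0.4],[0,0,0],[0,0,0],[0,0,0],[0,0,2.5],[0,0,3.2],[0,0,0]],"turn":[0.02,0,0.1,0.1,0.08,0,0,0],"claw":[0.23,0.23,0.23,0.23,0.23,0.23,0.23,0.23]}'
python3 -m creep '{"slide":[[0,1,2],[-0.3,1.5,2],[-0.5,1.5,1.5],[-0.5,0.8,0],[0,0,0],[0,0,0],[0,0,0],[0,0,0]],"turn":[0.17,0.17,0.17,0.17,0.17,0.17,0.17,0.17],"claw":[0.23,0.23,0.23,0.23,0.23,0.23,0.23,0.23]}'
python3 -m creep '{"slide":[[0,0,0],[0,0,0],[0,0,0]],"turn":[0.1,0.1,0],"claw":[0.23,0.23,0.23]}'
python3 chk.py
python3 - <<'E'
from h import *
im,d=manip.camera("wrist");cv2.imwrite("pics/w5.png",im[:,:,::-1])
E
```

```text
clock: 18.5
eef_pos: [466.0, 316.4, 273.7]
eef_rot: [3.14, -0.001, 1.213]
wrist_force: [1.3, -3.5, 6.2]
finger_gap: 21.5
finger_force: 11.3
clock: 19.5
eef_pos: [465.6, 316.8, 336.9]
eef_rot: [3.139, -0.002, 1.513]
wrist_force: [0.6, -0.5, 0.1]
finger_gap: 21.4
finger_force: 0.0
clock: 20.5
eef_pos: [452.5, 364.6, 388.6]
eef_rot: [-3.14, -0.002, 2.878]
wrist_force: [-0.5, -0.5, -0.6]
finger_gap: 21.5
finger_force: 0.0
clock: 20.88
eef_pos: [452.5, 364.6, 388.8]
eef_rot: [-3.141, -0.001, 3.072]
wrist_force: [-0.6, 0.8, -0.7]
finger_gap: 21.7
finger_force: 0.0
L (471.3216247558594, 413.7649841308594) 28.497467041015625 54.49091720581055 turn -1.5765691672542899
R (465.582275390625, 315.53643798828125) 28.8729248046875 54.83626174926758 turn -1.5513634128011258
```

View pics/w5.png

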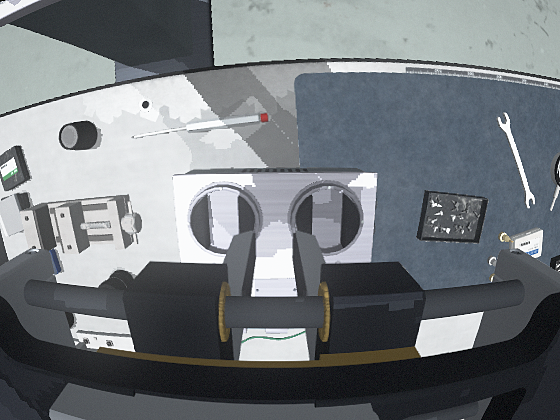

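Both slots, at (223,220) and (325,218), are now square to the front edge at about 1.57 rad. The cover is shut and the loose things around it look unmoved.

```bash
python3 -c "
from cell import manip
print(manip.sign_off())"
```

```text
the job is handed in; nothing more can be done
None
```

The cover is shut and both fasteners are locked at their stops (the left needed a second turn after slipping back about 0.25 rad on release); handed in at about 21 s of the 53 s.

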